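# Fish the sardine tin out of the low cubby with the telescopic hook

## Task

The sardine tin has slid to the back of the low cubby, where the gripper must not touch it: take the telescopic hook, reach in over the tin without ramming the cubby, hook the tin from behind and drag it right out. Put the hook down flat on the worktop, off the chopping board, then pick the tin up and lay it flat, right side up, in the middle of the chopping board. Leave the other things where they stand.

Things in the scene. Friction and masses are not known exactly. Their poses are not given: they have to be found in the camera images.
- cubby: Low fixed wooden cubby on the worktop at the robot's left, no floor. Origin on the worktop in the middle of the inner space; +x points from the open mouth to the back wall. Inside 190 mm deep (back wall's inner face at local x = +95 mm), 180 mm wide (y = -90 to 90), 66 mm high. Walls and roof 12 mm thick, roof top at 78 mm, overhanging 3 mm. A can and a tea light stand on its roof.
- tin: Flat sardine tin, 60 mm (own x) by 105 mm (own y), 25 mm high, 0.1 to 0.2 kg, lid up. Origin in the middle of its underside, z up. It starts deep in the cubby, long axis within 0.13 rad of the cubby's x, its far end 18 to 42 mm before the back wall, centre 0 to 35 mm off the cubby's middle line on its -y side: the wider free lane beside it is on the cubby's +y side.
- hook: Telescopic hook lying flat, 0.21 kg. Origin on the underside at the middle of its wooden handle (110 mm long, 22 wide, 22 high); +x points along the handle to the blade, z up. A 10 mm steel rod (axis 11 mm up) carries a steel cross blade, 10 mm thick, 18 mm high from the underside, from y = +10 to y = -80 mm (an L to the right of the rod).
- hook_grip (a point): Point to grip: 35 mm before the handle's middle (hook x = 35 mm), 11 mm up, near the balance point. From here to the blade's centre plane it is 240 to 285 mm along hook x: the rod slides in the handle and was left at any extension, which is not told and must be felt or seen. The slide is stiff (60 N) and does not move in use.
- cubby_mouth (a point): Middle of the cubby's open mouth, on the worktop (cubby x = -95 mm, y = 0); the mouth faces the cubby's -x, to the robot's right. It is 180 mm wide; a lip leaves 60 mm of height. The blade can pass over the tin and under the lip.
- board: Wooden chopping board fixed on the worktop at the robot's right, 200 mm (own x) by 300 mm (own y), 21 mm high. Origin in the middle of its underside. Wall units hang over the back of the worktop, from x = 0.58 m on and 0.5 m up: keep the wrist clear of them when carrying things across.
- mug: Bystander: small white mug with a handle, 62x92x51 mm, upright. Origin under its middle.
- timer: Bystander: egg timer with a domed top, 63 mm wide, 68 mm high. Origin under its middle.
- shaker: Bystander: salt shaker, 44 mm wide, 90 mm high. Origin under its middle.
- can: Bystander: round food can, 57 mm wide, 72 mm high, standing on the cubby's roof. Origin under its middle.
- candle: Bystander: tea light, 38 mm wide, 15 mm high, lying on the cubby's roof. Origin under its middle.

How it is judged:
By the outcome, as a careful person would: the job done as asked, in the order asked, and still so for the second after the job is handed in, with the robot touching nothing.
It also fails if it takes over 64 s, if anything falls off the work surface, if the arm or the gripper's body presses on something with over 40 N, if the wrist force passes 120 N, or if a joint passes its speed limit or range.

## Robot

A 6-joint arm with a two-finger parallel gripper is mounted at the origin on a cart in front of the work surface, level with it; the furniture and walls round the work are solid. World frame = base frame: x ahead of the robot, y to its left, z up, the work surface at z = 0. Lengths are in mm, angles in rad, forces in N, time in s.
With the tool pointing down it reaches from about 275 to 750 mm from the base axis. Payload 10.2 kg.
Tool frame: the origin (TCP) lies midway between the tips of the shut fingers; the grasp point (between the pads) lies 19 mm behind it; z points along the fingers, y is the line along which they close (so a half turn about z gives the same grasp; the last joint's range is limited). The gripper opens to 85 mm and grips with 20 to 120 N. Pads are 22 mm wide; open, the fingers measure 114 mm over their backs; the gripper's body (76 mm by 85 mm) begins 54 mm behind the grasp point. The pads swing forward as they close: fully open they stand 13 mm farther back than shut.
Start: joints at [-1.416, 0.313, 1.498, -0, 1.331, -0.223], TCP at [193.648, -487.987, 231.294] pointing down, gripper open.
Joint ranges: [-2.94, 2.94], [-0.97, 2.17], [0.19, 2.56], [-1.23, 4.37], [0.02, 3.11], [-2.88, 2.88]. Speed limits (rad/s): [2.39, 2.39, 3.01, 3.14, 3.14, 3.14].

## Interface

Orientations are given as a unit quaternion [w, x, y, z].
In Python, from rig import ctrl gives the robot as it stands.
- The arm moves only by the tool send_rows, never from a script. Its argument "targets" is a list of rows, each a list of 7 numbers: the closure, from -1 (fully open) to 1 (shut), so that 0 is half open, then the shift along the tool's x, y, z in m, then the turn, a rotation vector about the tool's x, y, z in rad. In form: [[claw, dx, dy, dz, ax, ay, az], ...]. A call has exactly 10 rows; each row shifts and turns the commanded pose from where the row before left it, along the tool's axes as they then stand; what a row does not reach is not made up. A row lasts 1/8 s, in which the tool goes at most 62.5 mm and 10.7 degrees, less where a joint would pass 70% of its speed; a pose out of reach is approached as far as the arm can. A call with a gripper value outside its range is refused whole. The fingers move at their own pace and stop on an object; "squeeze" is the grip in N (left out, the last holds). Time passes only in rows, so rows that do not move let the fingers close, or fill a call up. It gives the time, the measured TCP pose, the force, the opening and the grip force at its end, in the units of the state.
- ctrl.sense(): the state, without advancing time (a new reading comes with each control period).
- ctrl.capture(name): name is "side" or "top"; returns a dict with "img" (420x560x3 uint8, red, green, blue), "camera_matrix" (3x3 intrinsics, pixels), "R" (3x3) and "t" (3): a world point X has camera coordinates R X + t. Camera axes: x right, y down, z forward; pixel columns grow to the right and rows downward; lengths in mm; the calibration is good to about 2 mm. A picture is of the moment at which its call begins. There is no depth.
- ctrl.finish_job(): hands the job in; it is judged then, once.
Trained networks look in a picture, given as the dict that the camera call returned (one of the last four; its "shot" number tells which), for a name from the list of things; names that differ only in an ending like _2 or _b are one class to them, and where a whole thing is asked for, a point or a joint stands for the part that bears it (a point fixed in the world has none). Each returns a list of dicts, best first, with "score" (0 to 1); they miss things now and then, are a little off and sometimes report something else, mostly with a low value. They report only what shows in the picture. A call takes as long as a camera call.
- ctrl.boxes_of(query, picture): "extent" ([left, top, width, height] in pixels, round what is visible of it).
- ctrl.landmark_of(query, picture): "point" ([column, row] in pixels: a listed point, or the origin of a listed thing).
The state is a dict: "time_s": time; "joints": joint angles; "dq": joint speeds; "tau": joint torques, N m; "eef_pos": TCP position; "ee_rot": TCP orientation; "force": force on the tool from outside, world axes, zero at the start; "wrist_torque": the same for the moment, N m; "grip_width": opening from 0.0 (shut) to 1.0 (fully open); "grip_force": force on a finger pad.
Only numpy, scipy, OpenCV 4.12 (cv2) and the standard library are available. Lean on these libraries where they do the work, as an engineer would, in place of code of your own. Each camera call takes 0.05 s, during which the arm holds its last target. There are 200 camera calls.

## Working session

There is one attempt and no reset: what is moved stays moved. The work goes in short steps, Python scripts to look and compute and a tool call to move; the robot and the scene stay as the last step left them, time stands still between calls to the robot, and variables do not carry over. Pictures are saved under pics/ and viewed, at most 11 in all, crops included, and the job is handed in when it is done.

Besides the shell and the picture viewer there is one more tool, called after ">>>" as name([rows], argument=value, ...), one row to a line, values as JSON. send_rows: Moves the arm, as the interface text tells. Its arguments: {"type":"object","properties":{"targets":{"type":"array"},"squeeze":{"type":"number"}},"required":["targets"]}

```bash
mkdir -p pics; ls; cat > h.py <<'E'
import numpy as np, cv2
from rig import ctrl
def ray(p,uv):
    K=np.array(p["camera_matrix"]);R=np.array(p["R"]);t=np.array(p["t"]).ravel()
    d=R.T@np.linalg.inv(K)@np.array([uv[0],uv[1],1.]);return -R.T@t,d
def atz(p,uv,z):
    o,d=ray(p,uv);return o+d*(z-o[2])/d[2]
def proj(p,X):
    K=np.array(p["camera_matrix"]);c=np.array(p["R"])@np.array(X,float)+np.array(p["t"]).ravel();q=K@c;return q[:2]/q[2]
def save(p,n,crop=None,s=1):
    im=p["img"][:,:,::-1]
    if crop: x,y,w,h=crop; im=im[y:y+h,x:x+w]
    cv2.imwrite("pics/"+n,cv2.resize(im,None,fx=s,fy=s,interpolation=cv2.INTER_CUBIC))
E
python3 - <<'E'
from h import *
ps={n:ctrl.capture(n) for n in("side","top")}
Z=dict(hook_grip=11)
for n,p in ps.items():
    save(p,n+"0.png",s=1.4)
    print(n,"cam",(-np.array(p["R"]).T@np.array(p["t"]).ravel()).round())
    for q in "cubby tin hook hook_grip cubby_mouth board mug timer shaker can candle".split():
        l=ctrl.landmark_of(q,p)[:1];b=ctrl.boxes_of(q,p)[:1]
        print(q,[(np.round(a["point"],1).tolist(),round(a["score"],2),atz(p,a["point"],Z.get(q,78 if q in("can","candle") else 0)).round().tolist()) for a in l],[(np.round(a["extent"]).tolist(),round(a["score"],2)) for a in b])
E
```

```text
pics
side cam [ 268. -916.  988.]
cubby [([236.4, 169.3], 0.78, [525.0, 361.0, 0.0])] [([205.0, 137.0, 66.0, 52.0], 0.74)]
tin [([242.9, 169.1], 0.5, [550.0, 355.0, 0.0])] [([307.0, 199.0, 16.0, 20.0], 0.57)]
hook [([250.1, 284.5], 0.77, [426.0, -198.0, -0.0])] [([248.0, 210.0, 31.0, 86.0], 0.97)]
hook_grip [([255.6, 269.3], 0.71, [456.0, -156.0, 11.0])] []
cubby_mouth [] [([209.0, 139.0, 63.0, 47.0], 0.86)]
board [([312.9, 350.9], 0.97, [525.0, -453.0, 0.0])] [([260.0, 294.0, 53.0, 117.0], 0.66)]
mug [([316.0, 243.8], 0.62, [675.0, -107.0, 0.0])] [([305.0, 220.0, 18.0, 29.0], 0.61)]
timer [([313.6, 213.4], 0.59, [722.0, 30.0, 0.0])] [([305.0, 199.0, 17.0, 20.0], 0.53)]
shaker [([314.7, 212.8], 0.68, [727.0, 31.0, 0.0])] []
can [([222.7, 151.6], 0.85, [482.0, 386.0, 78.0])] [([214.0, 132.0, 20.0, 26.0], 0.91)]
candle [([244.4, 145.1], 0.57, [573.0, 403.0, 78.0])] [([240.0, 140.0, 9.0, 9.0], 0.47)]
top cam [ 4.300e+02 -1.000e+00  1.529e+03]
cubby [([161.8, 223.6], 0.92, [549.0, 347.0, 0.0])] [([119.0, 187.0, 74.0, 75.0], 0.56)]
tin [] []
hook [([328.2, 259.9], 0.78, [447.0, -198.0, 0.0])] [([238.0, 214.0, 109.0, 58.0], 0.66)]
hook_grip [([318.3, 257.0], 0.61, [455.0, -164.0, 11.0])] [([235.0, 209.0, 112.0, 62.0], 0.72)]
cubby_mouth [] [([121.0, 189.0, 72.0, 75.0], 0.78)]
board [([402.7, 237.3], 0.84, [527.0, -442.0, 0.0])] [([357.0, 202.0, 103.0, 70.0], 0.65)]
mug [([298.8, 190.3], 0.7, [673.0, -97.0, 0.0])] [([283.0, 181.0, 31.0, 15.0], 0.57)]
timer [([259.5, 170.9], 0.48, [734.0, 35.0, 0.0])] []
shaker [([361.2, 183.3], 0.52, [703.0, -304.0, 0.0])] [([352.0, 181.0, 14.0, 7.0], 0.59)]
can [([143.2, 241.1], 0.71, [487.0, 383.0, 78.0])] [([126.0, 234.0, 26.0, 14.0], 0.98)]
candle [([144.4, 212.2], 0.44, [577.0, 385.0, 78.0])] [([136.0, 207.0, 13.0, 16.0], 0.51)]
```

View pics/side0.png

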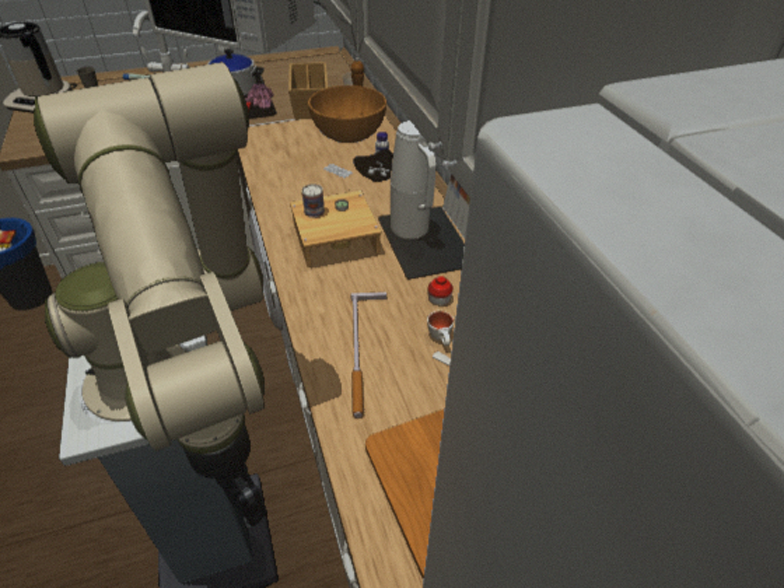

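View pics/top0.png

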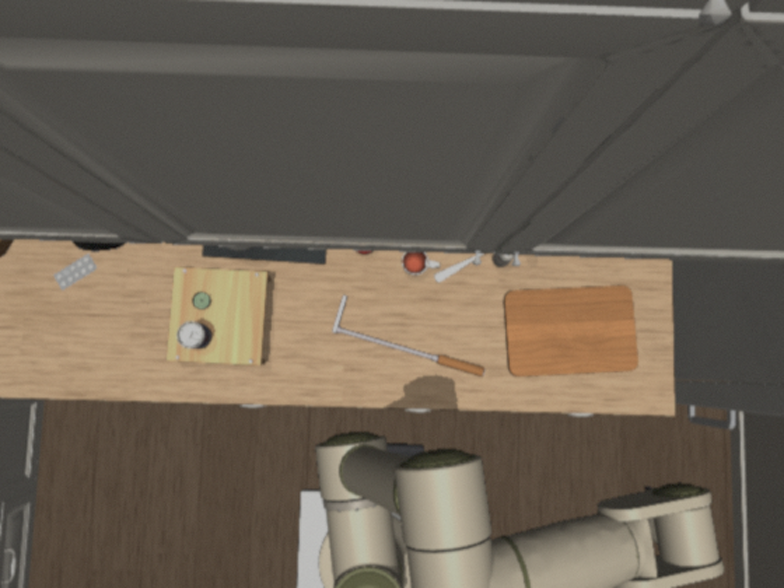

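The side view shows the cubby at about (335,225), with its mouth towards the camera. The hook lies with its handle at (357,390) and its blade at (370,296), pointing away from the robot. In the top view the cubby roof spans (175–268, 268–362). The hook runs from (482,370) to a corner at (337,330), with the blade tip at (345,298). The board is at (570,330). Next I'll look closer at the cubby and hook.

```bash
python3 - <<'E'
from h import *
T=ctrl.capture("top");S=ctrl.capture("side")
np.savez("cal.npz",**{n+k:p[k] for n,p in(("top",T),("side",S)) for k in("camera_matrix","R","t","img")})
def c(p,x,y,w,h,s,g=1):
    im=p["img"][y:y+h,x:x+w,::-1]
    im=(255*(im/255.)**g).astype(np.uint8)
    return cv2.resize(im,(int(w*s),int(h*s)),interpolation=cv2.INTER_CUBIC)
A=c(T,112,182,90,85,4.4)   # 396x374
B=c(S,200,160,80,37.4.__int__()+1,4.95,0.5) # 396x188
C=c(T,232,205,125,70,3.2) #400x224
D=c(S,240,200,50,100,3.5) #175x350
out=np.zeros((600,800,3),np.uint8)
out[:374,:396]=A; out[380:380+B.shape[0],:396]=B; out[:224,400:800]=C; out[240:590,400:575]=D
cv2.imwrite("pics/comp.png",out)
E
```

```text
(no output)
```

View pics/comp.png

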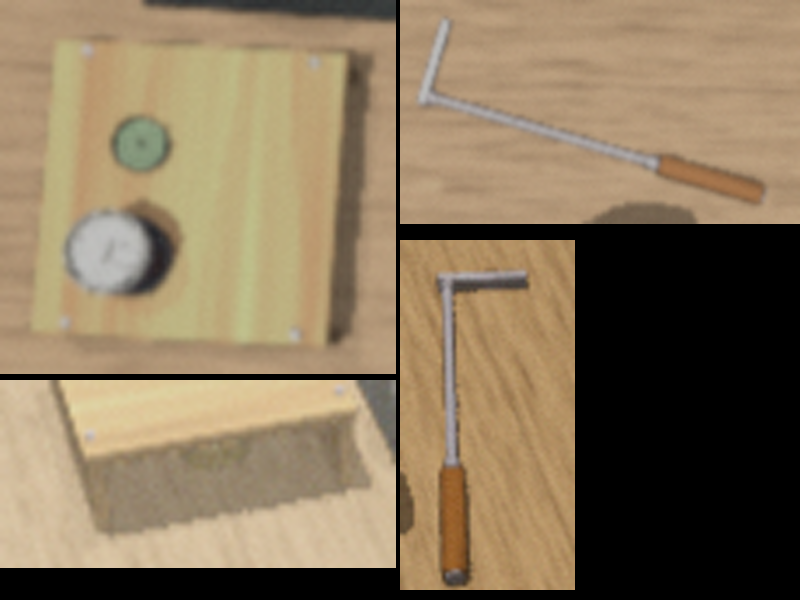

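The composite shows the roof corners at crop pixels (57,40), (347,52), (328,343) and (32,332). The tin's yellowish front end shows under the lip at about (188–247, 440–468) in the side crop. The hook is clear in both views: blade corner at (425,98), blade tip at (447,22), handle from (658,163) to (762,192).

```bash
cat > m1.py <<'E'
from h import *
z=np.load("cal.npz");P={n:{k:z[n+k] for k in("camera_matrix","R","t","img")} for n in("top","side")}
def un(u,v,ox,oy,s,x0,y0): return ((u-ox+.5)/s-.5+x0,(v-oy+.5)/s-.5+y0)
A=lambda u,v:un(u,v,0,0,4.4,112,182)
B=lambda u,v:un(u,v,0,380,4.95,200,160)
C=lambda u,v:un(u,v,400,0,3.2,232,205)
D=lambda u,v:un(u,v,400,240,3.5,240,200)
f=lambda p,uv,h:atz(P[p],uv,h).round(1)[:2]
c=[f("top",A(*q),78) for q in[(57,40),(347,52),(328,343),(32,332)]]
print("roof",*c,"ctr",np.mean(c,0),"sides",[np.linalg.norm(c[i]-c[i-1]).round() for i in range(4)])
print("side roof front corners",f("side",B(88,458),66),f("side",B(355,408),66),"floor mouth corners",f("side",B(103,533),0),f("side",B(370,487),0))
print("tin front low edge L/R z=0",f("side",B(190,468),0),f("side",B(247,460),0))
for n,q,h in[("corner",(425,98),14),("tip",(447,20),18),("rod@handle",(658,163),11),("hend",(763,195),15),("hstart",(660,163),15)]: print("top",n,f("top",C(*q),h))
for n,q,h in[("blade L top",(440,274),18),("blade R top",(527,274),18),("rod@handle",(452,465),14),("hend",(455,570),22),("hstart",(453,465),22)]: print("side",n,f("side",D(*q),h))
E
python3 m1.py
```

```text
roof [642.2 450.3] [639.9 245.5] [434.6 248.9] [436.4 454.5] ctr [538.275 349.8  ] sides [np.float64(206.0), np.float64(205.0), np.float64(205.0), np.float64(206.0)]
side roof front corners [433.2 261.9] [639.1 260. ] floor mouth corners [436.4 253. ] [645.8 243.5]
tin front low edge L/R z=0 [518.5 309.3] [563.8 305.4]
top corner [517.6  92.2]
top tip [597.   72.6]
top rod@handle [ 459.  -144.9]
top hend [ 429.8 -251. ]
top hstart [ 459.  -146.6]
side blade L top [513.2  98.9]
side blade R top [596.   72.2]
side rod@handle [ 457.8 -137.5]
side hend [ 428.3 -250.5]
side hstart [ 457.1 -144.2]
```

```bash
cat > d.py <<'E'
import sys
from h import *
from scipy.spatial.transform import Rotation as Ro
def cur():
    s=ctrl.sense();q=np.array(s["ee_rot"]);return s,np.array(s["eef_pos"],float),Ro.from_quat(q[[1,2,3,0]])
def plan(target,ang):
    """tool down, tool x along world angle ang (deg) ; rotate first, then shift in new tool frame"""
    s,p,r=cur()
    a=np.radians(ang);best=None
    for k in(0,np.pi):
        X=np.array([np.cos(a+k),np.sin(a+k),0]);Z=np.array([0,0,-1.]);R=Ro.from_matrix(np.c_[X,np.cross(Z,X),Z])
        v=(r.inv()*R).as_rotvec()
        if best is None or abs(np.linalg.norm(v))<np.linalg.norm(best[0]): best=(v,R)
    v,R=best;d=np.array(target)-p
    print("t",s["time_s"],"pos",p.round(1),"xang",np.degrees(np.arctan2(*r.as_matrix()[[1,0],0])).round(2),"j",np.round(s["joints"],2),"F",np.round(s["force"],1),"T",np.round(s["wrist_torque"],2),"w",round(s["grip_width"],3))
    print("turn",v.round(4),"shift after turn",R.inv().apply(d).round(1),"shift before",r.inv().apply(d).round(1),"newtool x,y axes",R.as_matrix()[:,0].round(3),R.as_matrix()[:,1].round(3))
if __name__=="__main__":
    x=[float(i) for i in sys.argv[1:]];plan(x[:3],x[3])
E
python3 d.py 453.5 -164 100 74.3
```

```text
t 2.4 pos [ 193.6 -488.   231.3] xang 21.65 j [-1.42  0.31  1.5  -0.    1.33 -0.22] F [-0.  0.  1.] T [ 0.   -0.01 -0.  ] w 0.999
turn [ 0.     0.    -0.919] shift after turn [382.2 162.5 131.3] shift before [ 361.1 -205.3  131.3] newtool x,y axes [0.271 0.963 0.   ] [ 0.963 -0.271  0.   ]
```

>>> send_rows([
  [-1,0.045,-0.0257,0.0,0,0,0],
  [-1,0.045,-0.0257,0.0,0,0,0],
  [-1,0.045,-0.0257,0.0,0,0,0],
  [-1,0.045,-0.0257,0.01,0,0,0],
  [-1,0.045,-0.0257,0.02,0,0,0],
  [-1,0.045,-0.0257,0.02,0,0,0],
  [-1,0.045,-0.0257,0.03,0,0,0],
  [-1,0.045,-0.0257,0.03,0,0,0],
  [-1,0,0,0.0,0,0,-0.153],
  [-1,0,0,0.0,0,0,-0.153],
], squeeze=100)

```text
time_s: 3.65
eef_pos: [452.7, -163.4, 120.9]
ee_rot: [-0.0, 0.941, 0.338, -0.0]
force: [0.3, 0.3, 0.2]
grip_width: 1.001
grip_force: 0.0
```

>>> send_rows([
  [-1,0,0,0.01,0,0,-0.153],
  [-1,0,0,0.01,0,0,-0.153],
  [-1,0,0,0.01,0,0,-0.153],
  [-1,0,0,0.01,0,0,-0.153],
  [-1,0,0,0,0,0,0],
  [-1,0,0,0,0,0,0],
  [-1,0,0,0,0,0,0],
  [-1,0,0,0,0,0,0],
  [-1,0,0,0,0,0,0],
  [-1,0,0,0,0,0,0],
])

```text
time_s: 4.9
eef_pos: [452.4, -164.1, 81.3]
ee_rot: [0.0, 0.797, 0.603, 0.0]
force: [0.1, -0.7, -0.1]
grip_width: 1.003
grip_force: 0.0
```

```bash
python3 d.py 453.5 -164 2 74.3; python3 - <<'E'
from h import *
z=ctrl.capture("side");save(z,"s1.png",(220,190,90,120),5)
E
```

```text
t 4.9 pos [ 452.4 -164.1   81.3] xang 74.23 j [-0.59  0.4   1.81 -0.    0.93 -0.32] F [ 0.1 -0.7 -0.1] T [0.07 0.02 0.03] w 1.003
turn [ 0.0001  0.     -0.0012] shift after turn [ 0.4  1.  79.3] shift before [ 0.4  1.  79.3] newtool x,y axes [0.271 0.963 0.   ] [ 0.963 -0.271  0.   ]
```

View pics/s1.png

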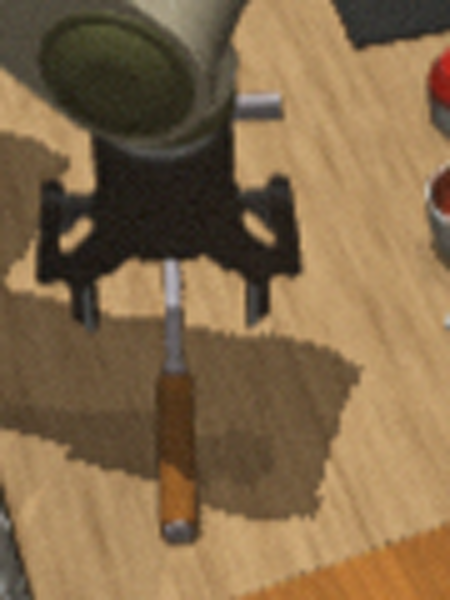

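The view shows the open gripper straddling the rod and handle line, centred at about column 172, so I'll go down and close.

>>> send_rows([
  [-1,0,0,0.02,0,0,0],
  [-1,0,0,0.02,0,0,0],
  [-1,0,0,0.02,0,0,0],
  [-1,0,0,0.0185,0,0,0],
  [-1,0,0,0,0,0,0],
  [1,0,0,0,0,0,0],
  [1,0,0,0,0,0,0],
  [1,0,0,0,0,0,0],
  [1,0,0,0,0,0,0],
  [1,0,0,0,0,0,0],
], squeeze=100)

```text
time_s: 6.2
eef_pos: [452.7, -164.3, 3.5]
ee_rot: [0.0, 0.797, 0.604, 0.0]
force: [-2.5, 1.1, 7.6]
grip_width: 0.234
grip_force: 99.2
```

>>> send_rows([
  [1,0,0,0,0,0,0],
  [1,0,0,0,0,0,0],
  [1,0,0,0,0,0,0],
  [1,0,0,-0.01,0,0,0],
  [1,0,0,-0.02,0,0,0],
  [1,0,0,-0.02,0,0,0],
  [1,0,0,-0.02,0,0,0],
  [1,0,0,-0.02,0,0,0],
  [1,0,0,0,0,0,0],
  [1,0,0,0,0,0,0],
])

```text
time_s: 7.45
eef_pos: [452.0, -163.8, 92.2]
ee_rot: [-0.001, 0.797, 0.603, -0.0]
force: [0.7, 0.4, -1.1]
grip_width: 0.231
grip_force: 98.0
```

```bash
python3 d.py 482 120 92 89.2; python3 - <<'E'
from h import *
z=ctrl.capture("side");save(z,"s2.png",(220,180,110,110),5)
E
```

```text
t 7.45 pos [ 452.  -163.8   92.2] xang 74.24 j [-0.59  0.38  1.8  -0.    0.96 -0.32] F [ 0.7  0.4 -1.1] T [-0.01  0.06 -0.05] w 0.231
turn [-0.001  -0.0005 -0.2611] shift after turn [2.842e+02 2.600e+01 2.000e-01] shift before [281.3 -48.2   0.3] newtool x,y axes [0.014 1.    0.   ] [ 1.    -0.014  0.   ]
```

View pics/s2.png

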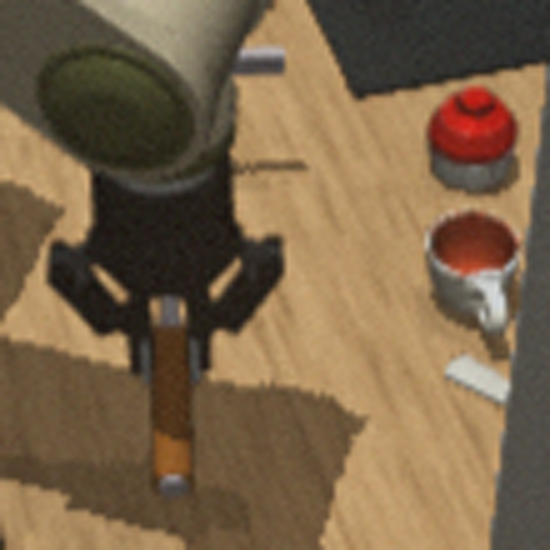

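The view shows the handle held squarely between the pads and the hook off the worktop. Now I'll turn it and move up to the mouth.

>>> send_rows([
  [1,0,0,0,0,0,-0.13],
  [1,0,0,0,0,0,-0.131],
  [1,0.02,0.005,0,0,0,0],
  [1,0.024,0.005,0,0,0,0],
  [1,0.024,0.005,0.01,0,0,0],
  [1,0.024,0.005,0.015,0,0,0],
  [1,0.022,0.003,0.02,0,0,0],
  [1,0,0,0.01,0,0,0],
  [1,0,0,0,0,0,0],
  [1,0,0,0,0,0,0],
])

```text
time_s: 8.75
eef_pos: [477.3, -51.2, 38.2]
ee_rot: [0.0, 0.712, 0.702, 0.0]
force: [-0.3, 0.0, -2.4]
grip_width: 0.234
grip_force: 98.1
```

```bash
python3 d.py 476.4 -50 37 89.2; python3 - <<'E'
from h import *
s=ctrl.capture("side");t=ctrl.capture("top")
def c(p,x,y,w,h,k):return cv2.resize(p["img"][y:y+h,x:x+w,::-1],(w*k,h*k),interpolation=cv2.INTER_CUBIC)
o=np.zeros((600,800,3),np.uint8)
o[:440,:400]=c(s,200,150,80,88,5);o[:360,400:800]=c(t,180,200,100,90,4)
cv2.imwrite("pics/c3.png",o)
p=np.array(ctrl.sense()["eef_pos"]);a=np.radians(89.2);X=np.array([np.cos(a),np.sin(a),0]);Y=np.array([-X[1],X[0],0])
for L in(255,270):
  for y in(0,-80):
    for z in(14.5,-3.5):
      q=p+X*(L+5)+Y*y+[0,0,z];u=proj(s,q);v=proj(t,q);print(L,y,z,"side crop",((u-[200,150])*5).round(),"top crop",((v-[180,200])*4+[400,0]).round())
E
```

```text
t 8.75 pos [477.3 -51.2  38.2] xang 89.14 j [-0.35  0.47  1.84 -0.    0.82 -0.34] F [-0.3  0.  -2.4] T [-0.06  0.02  0.02] w 0.234
turn [ 0.0007  0.0003 -0.001 ] shift after turn [ 1.2 -0.9  1.2] shift before [ 1.2 -0.9  1.2] newtool x,y axes [0.014 1.    0.   ] [ 1.    -0.014  0.   ]
255 0 14.5 side crop [169. 172.] top crop [484. 181.]
255 0 -3.5 side crop [171. 191.] top crop [487. 181.]
255 -80 14.5 side crop [276. 152.] top crop [490.  79.]
255 -80 -3.5 side crop [277. 171.] top crop [493.  81.]
270 0 14.5 side crop [165. 159.] top crop [465. 180.]
270 0 -3.5 side crop [166. 179.] top crop [469. 181.]
270 -80 14.5 side crop [271. 139.] top crop [471.  78.]
270 -80 -3.5 side crop [272. 158.] top crop [475.  80.]
```

View pics/c3.png

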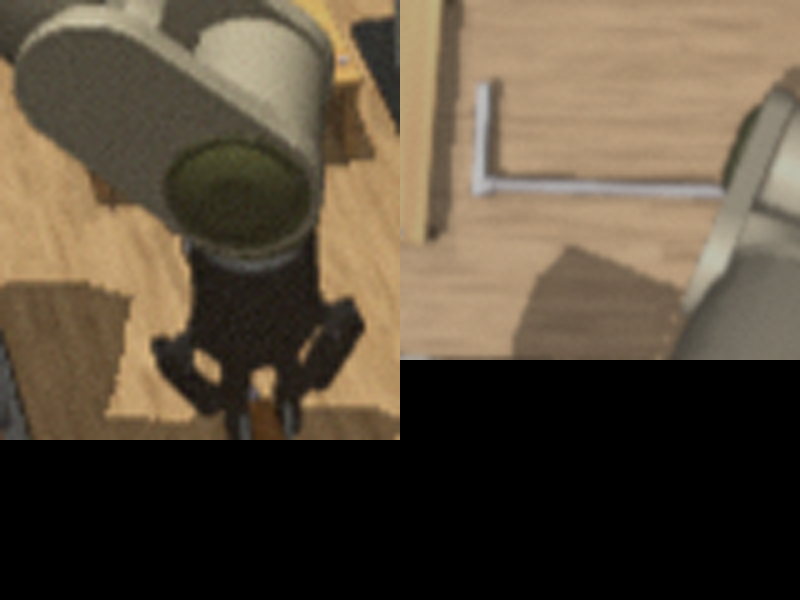

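The top crop shows the blade just before the roof edge: its far edge is at columns 473–478 and the rod at row 186. That puts the blade about 264 mm from the grip, matching the first estimate. Now I'll enter.

>>> send_rows([
  [1,0,0,0.0012,0,0,0],
  [1,0.015,0,0,0,0,0],
  [1,0.015,0,0,0,0,0],
  [1,0.015,0,0,0,0,0],
  [1,0.02,0,0,0,0,0],
  [1,0.02,0,0,0,0,0],
  [1,0.02,0,0,0,0,0],
  [1,0.02,0,0,0,0,0],
  [1,0,0,0,0,0,0],
  [1,0,0,0,0,0,0],
])

```text
time_s: 10.1
eef_pos: [478.7, 74.6, 36.6]
ee_rot: [0.0, 0.712, 0.702, -0.0]
force: [-0.1, -0.2, -1.4]
grip_width: 0.232
grip_force: 98.0
```

```bash
python3 d.py 480 154 37 89.2
```

```text
t 10.1 pos [478.7  74.6  36.6] xang 89.23 j [-0.09  0.48  1.83 -0.    0.83 -0.07] F [-0.1 -0.2 -1.4] T [-0.04  0.07  0.04] w 0.232
turn [-0.      0.0001  0.0005] shift after turn [79.4  0.2 -0.4] shift before [79.4  0.2 -0.4] newtool x,y axes [0.014 1.    0.   ] [ 1.    -0.014  0.   ]
```

>>> send_rows([
  [1,0.015,0,0,0,0,0],
  [1,0.015,0,0,0,0,0],
  [1,0.015,0,0,0,0,0],
  [1,0.012,0,0,0,0,0],
  [1,0.01,0,0,0,0,0],
  [1,0.007,0,0,0,0,0],
  [1,0.004,0,0,0,0,0],
  [1,0.003,0,0,0,0,0],
  [1,0,0,0,0,0,0],
  [1,0,0,0,0,0,0],
])

```text
time_s: 11.35
eef_pos: [479.9, 155.4, 36.6]
ee_rot: [-0.0, 0.712, 0.702, -0.0]
force: [0.7, -0.6, -2.2]
grip_width: 0.232
grip_force: 98.0
```

>>> send_rows([
  [1,0.001,0,0,0,0,0],
  [1,0.001,0,0,0,0,0],
  [1,0.001,0,0,0,0,0],
  [1,0.001,0,0,0,0,0],
  [1,0.001,0,0,0,0,0],
  [1,0.001,0,0,0,0,0],
  [1,0.001,0,0,0,0,0],
  [1,0.001,0,0,0,0,0],
  [1,0,0,0,0,0,0],
  [1,0,0,0,0,0,0],
])

```text
time_s: 12.6
eef_pos: [480.0, 163.5, 36.6]
ee_rot: [-0.0, 0.712, 0.702, -0.0]
force: [-0.2, -1.4, -1.5]
grip_width: 0.234
grip_force: 98.0
```

>>> send_rows([
  [1,0.001,0,0,0,0,0],
  [1,0,0,0,0,0,0],
  [1,0.001,0,0,0,0,0],
  [1,0,0,0,0,0,0],
  [1,0.001,0,0,0,0,0],
  [1,0,0,0,0,0,0],
  [1,0.001,0,0,0,0,0],
  [1,0,0,0,0,0,0],
  [1,0,0,0,0,0,0],
  [1,0,0,0,0,0,0],
])

```text
time_s: 13.85
eef_pos: [480.1, 167.5, 36.6]
ee_rot: [-0.0, 0.712, 0.702, 0.0]
force: [0.1, -0.0, -1.6]
grip_width: 0.233
grip_force: 98.0
```

>>> send_rows([
  [1,0,0,0.003,0,0,0],
  [1,0,0,0.003,0,0,0],
  [1,0,0,0.002,0,0,0],
  [1,0,0,0.001,0,0,0],
  [1,0,0,0.001,0,0,0],
  [1,0,0,0.001,0,0,0],
  [1,0,0,0.001,0,0,0],
  [1,0,0,0.001,0,0,0],
  [1,0,0,0,0,0,0],
  [1,0,0,0,0,0,0],
])

```text
time_s: 15.1
eef_pos: [480.1, 167.6, 23.6]
ee_rot: [0.0, 0.712, 0.702, 0.0]
force: [0.4, -0.2, -2.9]
grip_width: 0.228
grip_force: 98.0
```

```bash
python3 d.py 480 154 37 89.2
```

```text
t 15.1 pos [480.1 167.6  23.6] xang 89.2 j [0.11 0.55 1.77 0.   0.83 0.12] F [ 0.4 -0.2 -2.9] T [-0.02  0.   -0.  ] w 0.228
turn [ 0. -0. -0.] shift after turn [-13.6   0.1 -13.4] shift before [-13.6   0.1 -13.4] newtool x,y axes [0.014 1.    0.   ] [ 1.    -0.014  0.   ]
```

>>> send_rows([
  [1,0,0,0.003,0,0,0],
  [1,0,0,0.002,0,0,0],
  [1,0,0,0.002,0,0,0],
  [1,0,0,0.002,0,0,0],
  [1,0,0,0.002,0,0,0],
  [1,0,0,0.002,0,0,0],
  [1,0,0,0.002,0,0,0],
  [1,0,0,0.002,0,0,0],
  [1,0,0,0.001,0,0,0],
  [1,0,0,0,0,0,0],
])

```text
time_s: 16.35
eef_pos: [480.0, 167.5, 5.5]
ee_rot: [-0.0, 0.712, 0.702, -0.0]
force: [0.7, 0.6, -2.4]
grip_width: 0.229
grip_force: 98.0
```

```bash
python3 d.py 480 154 37 89.2
```

```text
t 16.35 pos [480.  167.5   5.5] xang 89.2 j [0.11 0.58 1.77 0.   0.79 0.12] F [ 0.7  0.6 -2.4] T [-0.04 -0.03  0.01] w 0.229
turn [-0.0001  0.     -0.0001] shift after turn [-13.5   0.2 -31.5] shift before [-13.5   0.2 -31.5] newtool x,y axes [0.014 1.    0.   ] [ 1.    -0.014  0.   ]
```

>>> send_rows([
  [1,-0.004,0,0,0,0,0],
  [1,-0.004,0,0,0,0,0],
  [1,-0.004,0,0,0,0,0],
  [1,-0.004,0,0,0,0,0],
  [1,-0.006,0,0,0,0,0],
  [1,-0.01,0,0,0,0,0],
  [1,-0.01,0,0,0,0,0],
  [1,-0.01,0,0,0,0,0],
  [1,-0.01,0,0,0,0,0],
  [1,-0.01,0,0,0,0,0],
])

```text
time_s: 17.6
eef_pos: [479.1, 94.9, 5.6]
ee_rot: [0.0, 0.712, 0.702, 0.0]
force: [0.3, 0.6, -1.7]
grip_width: 0.23
grip_force: 98.0
```

```bash
python3 d.py 480 154 37 89.2;python3 - <<'E'
from h import *
s=ctrl.capture("side");t=ctrl.capture("top")
for p in(s,t):
  for r in ctrl.boxes_of("tin",p)[:2]+ctrl.landmark_of("tin",p)[:2]: print(r)
def c(p,x,y,w,h,k):return cv2.resize(p["img"][y:y+h,x:x+w,::-1],(w*k,h*k),interpolation=cv2.INTER_CUBIC)
o=np.zeros((600,800,3),np.uint8)
o[:440,:400]=c(s,200,130,80,88,5);o[:360,400:800]=c(t,110,180,100,90,4)
cv2.imwrite("pics/c4.png",o)
E
```

```text
t 17.6 pos [479.1  94.9   5.6] xang 89.2 j [-0.04  0.55  1.83  0.    0.76 -0.03] F [ 0.3  0.6 -1.7] T [ 0.08 -0.01  0.07] w 0.23
turn [ 0.0001 -0.     -0.0001] shift after turn [ 59.1   0.1 -31.4] shift before [ 59.1   0.1 -31.4] newtool x,y axes [0.014 1.    0.   ] [ 1.    -0.014  0.   ]
{'point': [244.4, 175.4], 'score': 0.41}
```

View pics/c4.png

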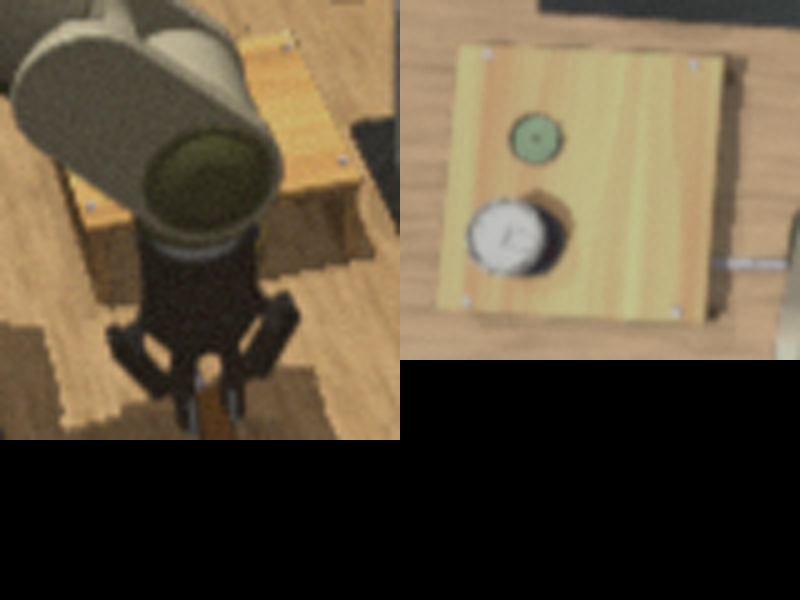

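The arm hides the tin in the side view, and the top view shows only the rod leaving the mouth at (750,265). I'll keep dragging.

>>> send_rows([
  [1,-0.01,0,0,0,0,0],
  [1,-0.012,0,0,0,0,0],
  [1,-0.014,0,0,0,0,0],
  [1,-0.014,0,0,0,0,0],
  [1,-0.014,0,0,0,0,0],
  [1,-0.014,0,0,0,0,0],
  [1,-0.014,0,0,0,0,0],
  [1,-0.014,0,0,0,0,0],
  [1,-0.014,0,0,0,0,0],
  [1,-0.012,0,0,0,0,0],
])

```text
time_s: 19.15
eef_pos: [477.2, -37.4, 5.6]
ee_rot: [0.0, 0.712, 0.702, 0.0]
force: [-0.6, 0.4, -2.0]
grip_width: 0.233
grip_force: 98.0
```

>>> send_rows([
  [1,-0.01,0,0,0,0,0],
  [1,-0.008,0,0,0,0,0],
  [1,-0.006,0,0,0,0,0],
  [1,-0.005,0,0,0,0,0],
  [1,-0.003,0,0,0,0,0],
  [1,0,0,0,0,0,0],
  [1,0.002,0,0,0,0,0],
  [1,0.004,0,0,0,0,0],
  [1,0,0,0,0,0,0],
  [1,0,0,0,0,0,0],
])

```text
time_s: 20.4
eef_pos: [476.9, -62.4, 5.6]
ee_rot: [0.0, 0.712, 0.702, 0.0]
force: [0.5, 1.0, -2.6]
grip_width: 0.232
grip_force: 98.0
```

```bash
python3 d.py 453.5 -164 3.5 74.3;python3 - <<'E'
from h import *
s=ctrl.capture("side");t=ctrl.capture("top")
for p in(s,t):
  for r in ctrl.boxes_of("tin",p)[:2]+ctrl.landmark_of("tin",p)[:2]: print(r, atz(p,r["point"],0).round() if "point" in r else "")
def c(p,x,y,w,h,k):return cv2.resize(p["img"][y:y+h,x:x+w,::-1],(w*k,h*k),interpolation=cv2.INTER_CUBIC)
o=np.zeros((600,800,3),np.uint8)
o[:440,:400]=c(s,200,130,80,88,5);o[:360,400:800]=c(t,170,190,100,90,4)
cv2.imwrite("pics/c5.png",o)
E
```

```text
t 20.4 pos [476.9 -62.4   5.6] xang 89.21 j [-0.37  0.54  1.86 -0.    0.75 -0.36] F [ 0.5  1.  -2.6] T [-0.05 -0.03 -0.  ] w 0.232
turn [1.000e-04 0.000e+00 2.602e-01] shift after turn [-104.2    5.     2.1] shift before [-102.   -22.     2.1] newtool x,y axes [0.271 0.963 0.   ] [ 0.963 -0.271  0.   ]
{'extent': [208.6, 219.8, 29.6, 21.4], 'score': 0.66} 
{'point': [221.2, 228.4], 'score': 0.77} [539. 153.   0.]
```

View pics/c5.png

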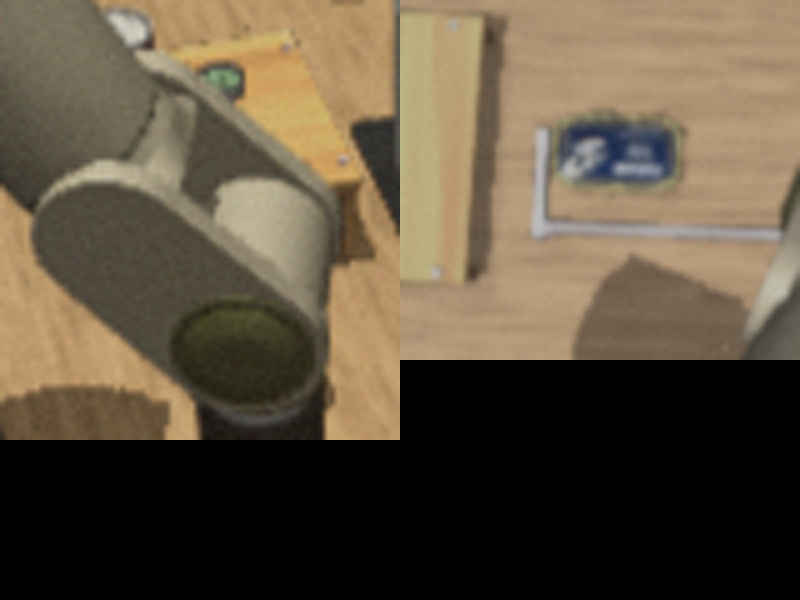

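The top crop shows the tin fully out of the cubby, lid up, at (555–682, 112–187). The blade is at column 540, slightly clear of it. Next I'll lift the hook over the tin and lay it nearer the robot.

>>> send_rows([
  [1,0,0,-0.015,0,0,0],
  [1,0,0,-0.02,0,0,0],
  [1,0,0,-0.015,0,0,0],
  [1,-0.01,-0.01,0,0,0,0],
  [1,-0.02,-0.016,0,0,0,0],
  [1,-0.024,-0.018,0,0,0,0],
  [1,-0.024,-0.018,0,0,0,0],
  [1,-0.02,-0.016,0,0,0,0],
  [1,-0.01,-0.008,0,0,0,0],
  [1,0,0,0,0,0,0],
])

```text
time_s: 21.95
eef_pos: [388.9, -169.5, 55.4]
ee_rot: [-0.0, 0.713, 0.702, 0.0]
force: [0.8, -0.1, -2.1]
grip_width: 0.23
grip_force: 98.1
```

>>> send_rows([
  [1,0,0,0.015,0,0,0],
  [1,0,0,0.015,0,0,0],
  [1,0,0,0.01,0,0,0],
  [1,0,0,0.006,0,0,0],
  [1,0,0,0.003,0,0,0],
  [1,0,0,0.002,0,0,0],
  [1,0,0,0.001,0,0,0],
  [1,0,0,0,0,0,0],
  [1,0,0,0,0,0,0],
  [1,0,0,0,0,0,0],
])

```text
time_s: 23.2
eef_pos: [389.4, -169.2, 3.7]
ee_rot: [0.0, 0.712, 0.702, 0.0]
force: [-0.3, -0.2, -1.6]
grip_width: 0.23
grip_force: 98.1
```

```bash
python3 d.py 390 -170 3.5 89.2;python3 - <<'E'
from h import *
s=ctrl.capture("side");t=ctrl.capture("top")
for p in(s,t):
  for r in ctrl.boxes_of("tin",p)[:2]+ctrl.landmark_of("tin",p)[:2]: print(r, atz(p,r["point"],0).round() if "point" in r else "")
im=t["img"].astype(int)
x0,y0,w,h=170,190,100,90
m=((im[...,2]>im[...,0]+5)).astype(np.uint8);m[:y0]=0;m[y0+h:]=0;m[:,:x0]=0;m[:,x0+w:]=0
n,l,st,ce=cv2.connectedComponentsWithStats(m)
k=1+st[1:,4].argmax();pts=np.argwhere(l==k)[:,::-1].astype(np.float32)
W=np.array([atz(t,q,25)[:2] for q in pts],np.float32)
print(st[k],cv2.minAreaRect(W))
save(t,"t6.png",(170,180,280,120),2.8)
E
```

```text
t 23.2 pos [ 389.4 -169.2    3.7] xang 89.19 j [-0.69  0.46  2.02  0.    0.67 -0.67] F [-0.3 -0.2 -1.6] T [-0.01  0.03 -0.02] w 0.23
turn [ 0.0001  0.0001 -0.0001] shift after turn [-0.7  0.6  0.2] shift before [-0.7  0.6  0.2] newtool x,y axes [0.014 1.    0.   ] [ 1.    -0.014  0.   ]
{'extent': [246.5, 186.6, 20.8, 26.3], 'score': 0.78} 
{'extent': [262.8, 292.9, 53.1, 121.4], 'score': 0.6} 
{'point': [254.5, 202.8], 'score': 0.85} [539. 148.   0.]
{'extent': [207.5, 218.7, 31.5, 22.3], 'score': 0.68} 
{'point': [225.5, 231.7], 'score': 0.69} [529. 139.   0.]
[210 221  28  15 327] ((539.7646484375, 143.11111450195312), (88.1183853149414, 43.75977325439453), 87.57979583740234)
```

View pics/t6.png

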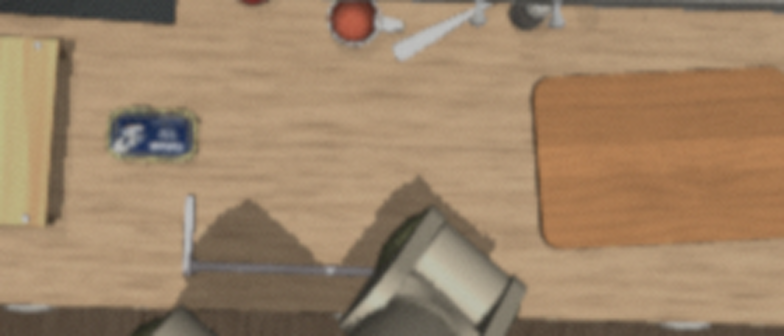

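The hook lies flat, with the rod along row 268 and the blade at column 188. The tin is at (152,134), with its long axis nearly along y. I'll release the hook and rise, and work out the board's centre from the stored image.

>>> send_rows([
  [-1,0,0,0,0,0,0],
  [-1,0,0,0,0,0,0],
  [-1,0,0,0,0,0,0],
  [-1,0,0,0,0,0,0],
  [-1,0,0,-0.02,0,0,0],
  [-1,0,0,-0.03,0,0,0],
  [-1,0,0,-0.035,0,0,0],
  [-1,0,0,-0.035,0,0,0.028],
  [-1,0,0,0,0,0,0],
  [-1,0,0,0,0,0,0],
])

```text
time_s: 24.75
eef_pos: [389.0, -168.9, 122.9]
ee_rot: [-0.001, 0.722, 0.692, -0.0]
force: [0.5, -0.0, 0.3]
grip_width: 1.002
grip_force: 0.0
```

```bash
python3 d.py 541 143 60 87.6;python3 - <<'E'
from h import *
z=np.load("cal.npz");t={k:z["top"+k] for k in("camera_matrix","R","t","img")}
hsv=cv2.cvtColor(t["img"],cv2.COLOR_RGB2HSV).astype(int)
c=hsv[237,402];print(c,hsv[237,340])
m=((abs(hsv[...,0]-c[0])<6)&(hsv[...,1]>c[1]-35)).astype(np.uint8);m[:,:352]=0;m[:195]=0;m[275:]=0;m[:,465:]=0
n,l,st,ce=cv2.connectedComponentsWithStats(m);k=1+st[1:,4].argmax()
W=np.array([atz(t,q,21)[:2] for q in np.argwhere(l==k)[:,::-1]],np.float32);print(st[k],cv2.minAreaRect(W))
s=ctrl.capture("side")
for q in("hook","tin"):
  for r in ctrl.landmark_of(q,s)[:1]: print(q,r,atz(s,r["point"],0).round())
E
```

```text
t 24.75 pos [ 389.  -168.9  122.9] xang 87.61 j [-0.69  0.22  1.93  0.    0.99 -0.65] F [ 0.5 -0.   0.3] T [ 0.02  0.02 -0.02] w 1.002
turn [-0.0009 -0.0007  0.0001] shift after turn [318.  138.8  62.9] shift before [318.  138.9  63. ] newtool x,y axes [0.042 0.999 0.   ] [ 0.999 -0.042  0.   ]
[ 13 134 177] [ 15  84 183]
[ 360  203   96   66 5700] ((531.9058837890625, -450.82928466796875), (201.79945373535156, 302.29486083984375), 4.348508358001709)
hook {'point': [234.0, 288.7], 'score': 0.93} [ 377. -198.    0.]
tin {'point': [254.5, 201.4], 'score': 0.76} [541. 155.   0.]
```

>>> send_rows([
  [-1,0.03,0.0132,0,0,0,0],
  [-1,0.042,0.0183,0,0,0,0],
  [-1,0.042,0.0183,0,0,0,0],
  [-1,0.042,0.0183,0.01,0,0,0],
  [-1,0.042,0.0183,0.01,0,0,0],
  [-1,0.042,0.0183,0.015,0,0,0],
  [-1,0.042,0.0183,0.015,0,0,0],
  [-1,0.036,0.0159,0.013,0,0,0],
  [-1,0,0,0,0,0,0],
  [-1,0,0,0,0,0,0],
])

```text
time_s: 26.15
eef_pos: [541.0, 142.2, 60.1]
ee_rot: [-0.0, 0.722, 0.692, -0.001]
force: [0.7, 0.6, -0.1]
grip_width: 1.004
grip_force: 0.0
```

```bash
python3 d.py 541 143 -2 87.6;python3 - <<'E'
from h import *
s=ctrl.capture("side")
save(s,"s7.png",(200,140,110,90),6)
E
```

```text
t 26.15 pos [541.  142.2  60.1] xang 87.6 j [ 0.05  0.58  1.59 -0.    0.98  0.09] F [ 0.7  0.6 -0.1] T [ 0.06 -0.01  0.01] w 1.004
turn [-0.0013  0.0003 -0.0001] shift after turn [ 0.8 -0.1 62.1] shift before [ 0.8  0.  62.1] newtool x,y axes [0.042 0.999 0.   ] [ 0.999 -0.042  0.   ]
```

View pics/s7.png

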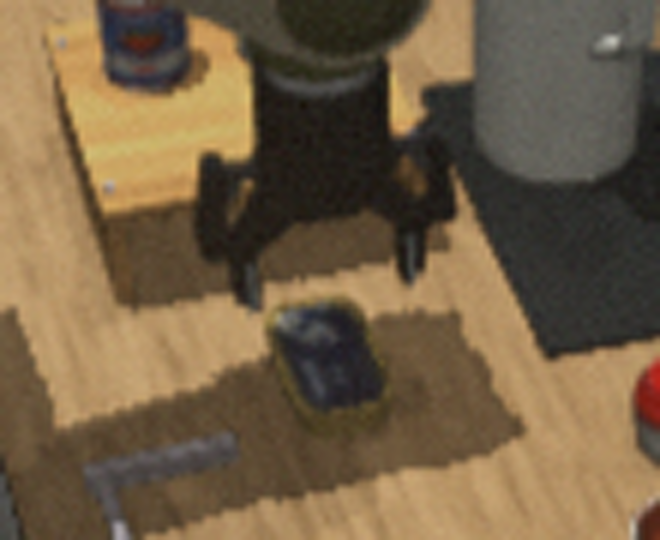

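The view shows the open fingers above the tin, tips at (250,300) and (412,275), with the lid centred at about (327,355). Let me check the centring numerically.

```bash
python3 - <<'E'
from h import *
z=np.load("cal.npz");t={k:z["side"+k] for k in("camera_matrix","R","t","img")}
for uv in[(270,308),(355,300),(385,385),(303,408),(327,352)]:
    print(uv,atz(t,((uv[0]+.5)/6-.5+200,(uv[1]+.5)/6-.5+140),25).round(1))
E
```

```text
(270, 308) [515.5 194.1  25. ]
(355, 300) [566.8 185.5  25. ]
(385, 385) [561.8 105.8  25. ]
(303, 408) [510.6 101.4  25. ]
(327, 352) [537.4 144.5  25. ]
```

>>> send_rows([
  [-1,0.002,-0.001,0.015,0,0,0],
  [-1,0,0,0.02,0,0,0],
  [-1,0,0,0.015,0,0,0],
  [-1,0,0,0.008,0,0,0],
  [-1,0,0,0.004,0,0,0],
  [-1,0,0,0,0,0,0],
  [1,0,0,0,0,0,0],
  [1,0,0,0,0,0,0],
  [1,0,0,0,0,0,0],
  [1,0,0,0,0,0,0],
], squeeze=50)

```text
time_s: 27.45
eef_pos: [540.8, 144.8, -0.4]
ee_rot: [0.0, 0.722, 0.692, 0.0]
force: [-2.6, -0.2, 6.9]
grip_width: 0.689
grip_force: 52.8
```

>>> send_rows([
  [1,0,0,0,0,0,0],
  [1,0,0,-0.005,0,0,0],
  [1,0,0,-0.015,0,0,0],
  [1,0,0,-0.02,0,0,0],
  [1,0,0,-0.025,0,0,0],
  [1,0,0,-0.025,0,0,0],
  [1,0,0,-0.025,0,0,0],
  [1,0,0,-0.02,0,0,0],
  [1,0,0,0,0,0,0],
  [1,0,0,0,0,0,0],
])

```text
time_s: 28.7
eef_pos: [540.2, 144.7, 133.0]
ee_rot: [-0.0, 0.722, 0.692, -0.0]
force: [-0.8, 0.1, -1.5]
grip_width: 0.689
grip_force: 53.7
```

```bash
python3 d.py 532 -451 135 94.3
```

```text
t 28.7 pos [540.2 144.7 133. ] xang 87.59 j [0.05 0.48 1.52 0.   1.14 0.09] F [-0.8  0.1 -1.5] T [ 0.01  0.04 -0.06] w 0.689
turn [-0.001   0.     -0.1171] shift after turn [-593.4  -52.8   -2. ] shift before [-595.5   16.9   -1.9] newtool x,y axes [-0.075  0.997  0.   ] [0.997 0.075 0.   ]
```

>>> send_rows([
  [1,0,0,0,0,0,-0.06],
  [1,-0.01,-0.001,0,0,0,-0.057],
  [1,-0.025,-0.0022,0,0,0,0],
  [1,-0.04,-0.0036,0,0,0,0],
  [1,-0.045,-0.004,0,0,0,0],
  [1,-0.045,-0.004,0,0,0,0],
  [1,-0.045,-0.004,0,0,0,0],
  [1,-0.045,-0.004,0,0,0,0],
  [1,-0.045,-0.004,0,0,0,0],
  [1,-0.045,-0.004,0,0,0,0],
])

```text
time_s: 29.95
eef_pos: [534.6, -202.9, 132.6]
ee_rot: [-0.001, 0.68, 0.733, -0.0]
force: [0.4, -0.3, -1.9]
grip_width: 0.686
grip_force: 53.7
```

>>> send_rows([
  [1,-0.045,-0.004,0,0,0,0],
  [1,-0.045,-0.004,0,0,0,0],
  [1,-0.045,-0.004,0,0,0,0],
  [1,-0.04,-0.0036,0,0,0,0],
  [1,-0.03,-0.0027,0,0,0,0],
  [1,-0.025,-0.0022,0,0,0,0],
  [1,-0.015,-0.0014,0,0,0,0],
  [1,0,0,0,0,0,0],
  [1,0,0,0,0,0,0],
  [1,0,0,0,0,0,0],
])

```text
time_s: 31.2
eef_pos: [531.8, -446.8, 133.5]
ee_rot: [-0.0, 0.68, 0.733, 0.0]
force: [-0.1, -0.3, -1.4]
grip_width: 0.684
grip_force: 53.7
```

```bash
python3 d.py 531 -450 22 94.3
```

```text
t 31.2 pos [ 531.8 -446.8  133.5] xang 94.34 j [-0.87  0.77  1.02  0.    1.35 -0.94] F [-0.1 -0.3 -1.4] T [-0.01  0.    0.07] w 0.684
turn [-0.0002 -0.0004  0.0007] shift after turn [ -3.2  -1.1 111.5] shift before [ -3.2  -1.  111.5] newtool x,y axes [-0.075  0.997  0.   ] [0.997 0.075 0.   ]
```

>>> send_rows([
  [1,-0.003,-0.001,0.02,0,0,0],
  [1,0,0,0.025,0,0,0],
  [1,0,0,0.025,0,0,0],
  [1,0,0,0.02,0,0,0],
  [1,0,0,0.01,0,0,0],
  [1,0,0,0.006,0,0,0],
  [1,0,0,0.003,0,0,0],
  [1,0,0,0.002,0,0,0],
  [1,0,0,0.001,0,0,0],
  [1,0,0,0,0,0,0],
])

```text
time_s: 32.45
eef_pos: [530.9, -450.7, 21.8]
ee_rot: [0.0, 0.68, 0.733, -0.0]
force: [0.6, -0.2, -0.8]
grip_width: 0.689
grip_force: 53.7
```

>>> send_rows([
  [1,0,0,0.001,0,0,0],
  [1,0,0,0,0,0,0],
  [1,0,0,0,0,0,0],
  [-1,0,0,0,0,0,0],
  [-1,0,0,0,0,0,0],
  [-1,0,0,0,0,0,0],
  [-1,0,0,0,0,0,0],
  [-1,0,0,-0.02,0,0,0],
  [-1,0,0,-0.03,0,0,0],
  [-1,0,0,-0.03,0,0,0],
])

```text
time_s: 33.7
eef_pos: [531.1, -450.8, 103.2]
ee_rot: [0.001, 0.68, 0.733, -0.0]
force: [-0.1, -0.4, 0.1]
grip_width: 0.998
grip_force: 0.0
```

>>> send_rows([
  [-1,0,0,-0.03,0,0,0],
  [-1,0.02,-0.04,-0.02,0,0,0],
  [-1,0.02,-0.04,0,0,0,0],
  [-1,0.02,-0.04,0,0,0,0],
  [-1,0.02,-0.04,0,0,0,0],
  [-1,0,-0.03,0,0,0,0],
  [-1,0,0,0,0,0,0],
  [-1,0,0,0,0,0,0],
  [-1,0,0,0,0,0,0],
  [-1,0,0,0,0,0,0],
])

```text
time_s: 34.95
eef_pos: [335.9, -385.0, 150.5]
ee_rot: [-0.0, 0.68, 0.733, 0.0]
force: [0.1, 0.6, 0.8]
grip_width: 1.002
grip_force: 0.0
```

```bash
python3 - <<'E'
from h import *
t=ctrl.capture("top");save(t,"t8.png",s=1.4)
for r in ctrl.landmark_of("tin",t)[:2]: print(r,atz(t,r["point"],21).round())
im=t["img"].astype(int);m=(im[...,2]>im[...,0]+5).astype(np.uint8);m[:202]=0;m[268:]=0;m[:,:360]=0;m[:,455:]=0
n,l,st,ce=cv2.connectedComponentsWithStats(m);k=1+st[1:,4].argmax()
print(st[k],cv2.minAreaRect(np.array([atz(t,q,46)[:2] for q in np.argwhere(l==k)[:,::-1]],np.float32)))
s=ctrl.sense();print(s["time_s"],s["eef_pos"])
E
```

```text
{'point': [407.6, 237.6], 'score': 0.63} [ 526. -452.   21.]
[396 229  28  14 328] ((530.84765625, -450.6156921386719), (41.42063522338867, 87.2479248046875), 1.6862324476242065)
35.05 [ 335.6885556  -384.97275453  150.48640749]
```

View pics/t8.png

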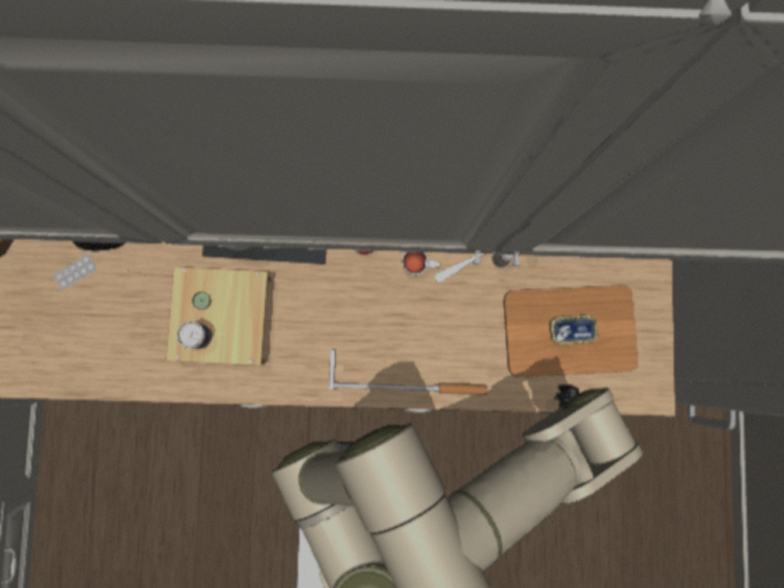

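The final view shows the tin lid up in the middle of the board at (574,330), and the hook flat on the worktop from (333,385) to (487,389), off the board. The can and tea light on the cubby roof, and the mug, timer and shaker, haven't moved, and the robot is clear.

```bash
python3 -c "
from rig import ctrl
print(ctrl.finish_job())"
```

```text
the job is handed in; nothing more can be done
None
```

The job is handed in at about 35 s: the tin is lid up in the middle of the chopping board, the hook lies flat on the worktop off the board, and nothing else was moved.

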